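# Case the V-block and hasp the lid

### The job

Put the steel V-block away in its open wooden case. It is hemmed in between two cartons: lift it out, stand it down clear of them on the worktop and let go so that you can take it again across its other two sides, then lower it gently (do not drop it) to the bottom of its pocket. Then shut the lid and swing the hasp on the front of the case right over onto the staple so that it lies flat on the lid; do not shift or tip the cartons, the tripod or the oil can.

Things in the scene. Friction and masses are not known exactly. Their poses are not given: they have to be found in the camera images.
- v_block: machinist's steel V-block, 50 (x) x 44 (y) x 36 (z) mm, about 0.4 kg, loose; handle it as a solid block with four flat upright sides. Origin at the centre of its underside, z up. At the start a carton stands 3 to 6 mm off each y side (no room for fingers) and the x sides are free: take it first across x (50 mm), in the case across y (44 mm).
- brown_carton: brown cardboard carton, 66 (x) x 121 (y) x 50 (z) mm, 0.6 kg, loose; origin at the centre of its underside. Stands beside one y side of the V-block. Must not be moved.
- white_carton: white carton, 60 (x) x 91 (y) x 45 (z) mm, 0.6 kg, loose; origin at the centre of its underside. Stands beside the other y side of the V-block. Must not be moved.
- tripod: small black camera tripod, 220 mm tall, feet within 80 mm of its origin (on the worktop under it), loose. Must not be moved.
- oil_can: red oil can with a spout, 62 x 90 mm in plan (all within 50 mm of its origin, on the worktop under it), body 75 mm tall, spout tip 156 mm high, loose. Must not be moved.
- case: wooden case fixed to the worktop, 102 (x) x 164 (y) mm, rim 60 mm high, walls 6 mm thick; origin at the centre of its underside, x pointing from the hasp side (front, towards the robot) to the lid's hinge side, z up. Its inside is described under pocket.
- pocket (a point): centre of the pocket's floor, 6 mm above the worktop; axes as the case's. Along x: 56 mm between solid inserts 50 mm high with a bevelled lip (no room for fingers). Along y: 152 mm, free for fingers, but two beads 8 mm high lie 48 mm apart astride the pocket, so the V-block fits only with its x along the case's x (either way round) and then has its origin here.
- lid (a joint): lid hinge, rad: 0 shut, 1.95 fully open (leaning back beyond upright). A stiff hinge: the lid stays where it is left; about 3 N at its front edge moves it. The lid is a board of 102 x 164 x 8 mm.
- lid_hinge (a point): middle of the lid's hinge axis, at the back rim of the case, 60.5 mm above the worktop; the axis runs along the case's y.
- lid_front_edge (a point): middle of the lid's free edge, on its outer face (the face that is on top when shut), 102 mm from the hinge line and 8 mm out from its inner face; it is the top edge when the lid stands open.
- staple (a point): top of the steel staple on the lid's outer face, 17 mm above that face, 79 mm from the hinge axis, midway along y; a wire loop 19 mm long (across the hinge) and 5 mm thick.
- hasp (a joint): hasp hinge, rad: 0 when the strap points level out from the case's front towards the robot, pi/2 upright, pi (end stop) when flat on the shut lid with the staple through its slot. Slightly stiff: the strap stays where it is left; under 1 N at its end moves it.
- hasp_hinge (a point): middle of the hasp's hinge axis, 5 mm in front of the case's front wall and 73.5 mm above the worktop, 5 mm above the shut lid's top; the axis runs along the case's y.
- hasp_curl (a point): centre of the rolled end of the steel hasp strap, 55 mm from its hinge axis: a bar 10 mm thick and 30 mm long along the case's y. It can be pinched by its two ends from above and turns in the grip as the strap swings. The strap is 26 mm wide and 3 mm thick.

How it is judged (in metres and radians):
On the way, in this order (a step that is already met when the one before it is completed fails the run):
1. the V-block stands let go on the worktop, clear of both cartons (height (world z) of v_block below 0.004 m and angle between v_block's own z axis and vertical below 0.1 rad and horizontal distance between v_block and brown_carton above 0.08 m and horizontal distance between v_block and white_carton above 0.08 m and contact force between the fingers and v_block below 0.2 N), for 0.1 s.
2. the V-block is seated at the bottom of its pocket and let go, the lid still open (horizontal distance between v_block and pocket below 0.008 m and z of v_block in the frame of pocket below 0.004 m and angle between the x axis of v_block and the x axis of case, either way round below 0.15 rad and angle between v_block's own z axis and vertical below 0.1 rad and contact force between the fingers and v_block below 0.2 N and value of joint lid above 1 rad), for 0.1 s.
3. the lid is shut (value of joint lid below 0.05 rad), for 0.1 s.
4. the hasp lies flat over the staple (value of joint lid below 0.05 rad and value of joint hasp above 3.04 rad), for 0.1 s.
At the end, for the whole second after the job is handed in: The V-block rests at the bottom of the pocket (within 8 mm of its centre and 4 mm of its floor, its x along the case's x within 0.15 rad), the lid is shut (below 0.05 rad) and the hasp lies flat over the staple (above 3.04 rad), all at rest (all of step 4 and horizontal distance between v_block and pocket below 0.008 m and z of v_block in the frame of pocket below 0.004 m and angle between the x axis of v_block and the x axis of case, either way round below 0.15 rad and angle between v_block's own z axis and vertical below 0.1 rad and linear speed of v_block below 0.02 m/s); the robot touches nothing.
It fails at once if a carton is shifted more than 20 mm or tipped ((distance of brown_carton from where it was at the start of the episode above 0.02 m or angle between brown_carton's own z axis and vertical above 0.2 rad) or (distance of white_carton from where it was at the start of the episode above 0.02 m or angle between white_carton's own z axis and vertical above 0.2 rad)).
It fails at once if the tripod or the oil can is shifted more than 25 mm or tipped ((distance of tripod from where it was at the start of the episode above 0.025 m or angle between tripod's own z axis and vertical above 0.3 rad) or (distance of oil_can from where it was at the start of the episode above 0.025 m or angle between oil_can's own z axis and vertical above 0.3 rad)).
It fails at once if the V-block is dropped into its pocket (faster than 0.4 m/s below the case's rim) (horizontal distance between v_block and pocket below 0.04 m and height (world z) of v_block below 0.05 m and linear speed of v_block above 0.4 m/s).
It also fails if it takes over 72 s, if anything falls off the work surface, if the arm or the gripper's body presses on something with over 40 N, if the wrist force passes 120 N, or if a joint passes its speed limit or range.

### The arm

A 6-joint arm with a two-finger parallel gripper is mounted at the origin on a cart in front of the work surface, level with it; the furniture and walls round the work are solid. World frame = base frame: x ahead of the robot, y to its left, z up, the work surface at z = 0. Lengths are in mm, angles in degrees, forces in N, time in s.
With the tool pointing down it reaches from about 300 to 850 mm from the base axis. Payload 4.2 kg.
Tool frame: the origin (TCP) lies midway between the tips of the shut fingers; the grasp point (between the pads) lies 19 mm behind it; z points along the fingers, y is the line along which they close (so a half turn about z gives the same grasp; the last joint's range is limited). The gripper opens to 91 mm and grips with 3 to 60 N. Pads are 32 mm wide; open, the fingers measure 118 mm over their backs; the gripper's body (76 mm by 178 mm) begins 60 mm behind the grasp point.
Start: joints at [69.958, 18.312, 89.639, -0, 72.044, -1.146], TCP at [186.219, 544.027, 213.976] pointing down, gripper open.
Joint ranges: [-177.97, 177.97], [-48.28, 115.42], [12.27, 149.76], [-77.06, 257.06], [2.81, 150.46], [-146.56, 146.56]. Speed limits (degrees/s): [147.25, 147.25, 180, 180, 180, 180].

### API

Orientations are given as [roll, pitch, yaw] about the fixed x, y, z axes, in that order (R = Rz(yaw) Ry(pitch) Rx(roll)).
In Python, from workcell import env gives the robot as it stands.
- The arm moves only by the shell command python3 drive.py 'ROWS' [OPENING] [FORCE]. ROWS is one flat JSON list of numbers that holds 1 to 8 rows one after another, with no inner brackets; each row has 6 numbers: dx, dy, dz in units of 100 mm, then a rotation vector rx, ry, rz in degrees; each row shifts and turns the commanded pose from where the row before left it, along the tool's axes as they then stand; what a row does not reach is not made up. A row lasts 1/10 s, in which the tool goes at most 50 mm and 8.59 degrees, less where a joint would pass 70% of its speed; a pose out of reach is approached as far as the arm can. OPENING is the finger opening in mm, set as the command begins (- or left out keeps the last). The fingers move at their own pace and stop on an object; FORCE is the grip in N (left out, the last holds). Time passes only in rows, so rows that do not move let the fingers close. It prints the time, the measured TCP pose, the force, the opening and the grip force at its end. Input that does not fit is refused with a message, and nothing moves.
- env.state(): the state, without advancing time (a new reading comes with each control period).
- env.grab_frame(name): name is "scene" or "top"; returns the picture (420x560x3 uint8, blue, green, red); there is no depth.
- env.camera_model(name): a dict with "fx", "fy", "cx", "cy" (pixels), "T" (4x4, takes a point from camera to world coordinates). Camera axes: x right, y up, looking along -z (the intrinsics and any distortion apply to the point x, -y, -z); pixel columns grow to the right and rows downward; lengths in mm; the calibration is good to about 2 mm. A picture is of the moment at which its call begins. camera_model takes no time and is no camera call.
- env.job_done(): hands the job in; it is judged then, once.
The state is a dict: "time_s": time; "qpos": joint angles; "qvel": joint speeds; "effort": joint torques, N m; "ee_pos": TCP position; "ee_rot": TCP orientation; "force": force on the tool from outside, world axes, zero at the start; "torque": the same for the moment, N m; "gripper_width": finger opening in mm; "gripper_force": force on a finger pad.
Only numpy, scipy, OpenCV 4.12 (cv2) and the standard library are available. Lean on these libraries where they do the work, as an engineer would, in place of code of your own. Each camera call takes 0.05 s, during which the arm holds its last target. There are 200 camera calls.

## Working session

There is one attempt and no reset: what is moved stays moved. The work goes in short steps, Python scripts to look and compute and a shell command to move; the robot and the scene stay as the last step left them, time stands still between calls to the robot, and variables do not carry over. Pictures are saved under pics/ and viewed, at most 12 in all, crops included, and the job is handed in when it is done.

```bash
ls; mkdir -p pics; python3 - <<'E'
from workcell import env
import cv2,numpy as np
np.set_printoptions(precision=3,suppress=True)
for n in("scene","top"):
    cv2.imwrite(f"pics/{n}0.png",env.grab_frame(n)); m=env.camera_model(n); print(n,m)
print(env.state())
E
```

```text
drive.py
pics
workcell.py
scene {'fx': 530.0788893020022, 'fy': 530.0788893020022, 'cx': 274.7362386838965, 'cy': 212.35261949226825, 'T': array([[   0.516,    0.621,   -0.591, -167.744],
       [  -0.857,    0.386,   -0.342, -398.515],
       [   0.016,    0.683,    0.731,  927.224],
       [   0.   ,    0.   ,    0.   ,    1.   ]])}
top {'fx': 518.2352435285427, 'fy': 518.2352435285427, 'cx': 278.88744870603176, 'cy': 206.55576406922262, 'T': array([[   0.007,    0.989,   -0.146,  349.24 ],
       [  -1.   ,    0.008,    0.008,   -2.244],
       [   0.01 ,    0.146,    0.989, 1270.307],
       [   0.   ,    0.   ,    0.   ,    1.   ]])}
{'time_s': 0.1, 'qpos': array([69.956, 18.348, 89.697,  0.001, 72.043, -1.146]), 'qvel': array([ 0.142, -0.125, -0.15 , -0.06 ,  0.052, -0.049]), 'effort': array([ -0.   , -41.333, -23.251,   0.073,   0.042,  -0.   ]), 'ee_pos': array([186.081, 543.606, 213.217]), 'ee_rot': array([-179.912,   -0.003,  161.102]), 'force': array([-0.429, -0.22 , -0.389]), 'torque': array([ 0.021, -0.001, -0.023]), 'gripper_force': 0.0, 'gripper_width': 91.08306725096689}
```

View pics/scene0.png

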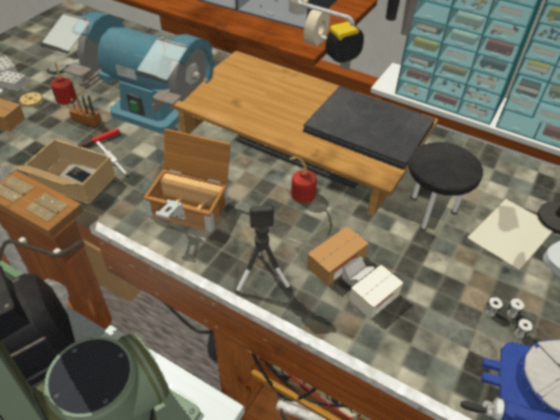

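View pics/top0.png

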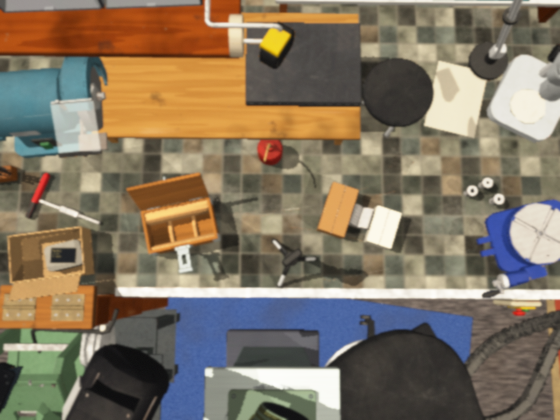

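The scene shows the case at about (187,190) with its lid open and hasp out front. The V-block is at (352,270) between the brown carton (338,253) and white carton (377,290). In the top view, the case is at (178,225), the V-block at (362,217), the tripod at (290,258) and the oil can at (269,151). Next I'll enlarge these areas.

```bash
cat > h.py <<'E'
import numpy as np,cv2
from workcell import env
np.set_printoptions(precision=1,suppress=True)
def crop(im,x0,y0,w,h,s):
    c=cv2.resize(im[y0:y0+h,x0:x0+w],None,fx=s,fy=s,interpolation=cv2.INTER_CUBIC)
    for x in range(-(-x0//10)*10,x0+w,10):
        X=int((x-x0+.5)*s); cv2.line(c,(X,0),(X,8 if x%20 else 14),(0,255,255),1)
        if x%20==0: cv2.putText(c,str(x),(X-10,25),0,.35,(0,255,255),1)
    for y in range(-(-y0//10)*10,y0+h,10):
        Y=int((y-y0+.5)*s); cv2.line(c,(0,Y),(8 if y%20 else 14,Y),(0,255,255),1)
        if y%20==0: cv2.putText(c,str(y),(15,Y+4),0,.35,(0,255,255),1)
    return c
def ray(n,u,v):
    m=env.camera_model(n);T=m["T"]
    d=T[:3,:3]@np.array([(u-m["cx"])/m["fx"],-(v-m["cy"])/m["fy"],-1.]);return T[:3,3],d
def atz(n,u,v,z):
    o,d=ray(n,u,v);return o+d*(z-o[2])/d[2]
def tri(a,b):  # a: scene px, b: top px
    o1,d1=ray("scene",*a);o2,d2=ray("top",*b)
    s,t=np.linalg.lstsq(np.c_[d1,-d2],o2-o1,rcond=None)[0]
    p,q=o1+s*d1,o2+t*d2;return (p+q)/2,np.linalg.norm(p-q)
def px(n,P):
    m=env.camera_model(n);T=m["T"];c=T[:3,:3].T@(np.asarray(P,float)-T[:3,3])
    return np.array([m["cx"]+m["fx"]*c[0]/-c[2],m["cy"]-m["fy"]*c[1]/-c[2]])
E
python3 - <<'E'
from h import *
s=cv2.imread("pics/scene0.png");t=cv2.imread("pics/top0.png")
cv2.imwrite("pics/c1.png",np.hstack([crop(s,300,222,110,100,3.6),crop(t,312,175,100,100,3.6)]))
cv2.imwrite("pics/c2.png",np.hstack([crop(s,135,125,100,120,3.9),crop(t,120,165,104,120,3.9)]))
E
```

```text
(no output)
```

View pics/c1.png

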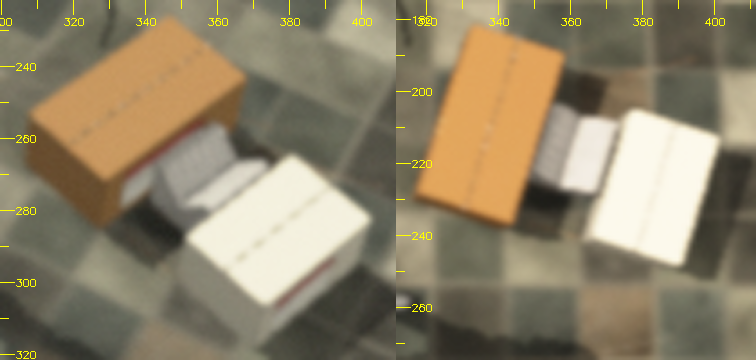

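View pics/c2.png

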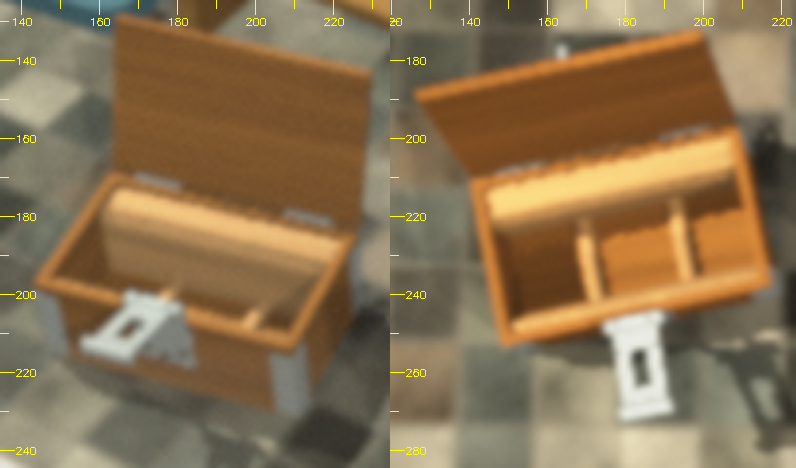

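In the crops I can read the carton tops, the V-block between them, the case rim corners, the open lid and the hasp strap. The hasp end is at about scene (161,214) and top (185,270). Now I'll triangulate these points.

```bash
python3 - <<'E'
from h import *
P={'b0':((346.7,225.7),(332.9,181.4)),'b1':((367.6,242.3),(358.4,190.1)),'b2':((328.1,272),(344,237)),'b3':((307,253.4),(317,228.1)),
'w0':((380.6,264.3),(377.6,205.1)),'w1':((402.6,282),(401.2,212.3)),'w2':((373.1,306.5),(391.5,248.1)),'w3':((351.4,288.2),(364.8,241.2)),
'vA':((360.6,255.9),(357.1,203.1)),'vB':((373.9,265.9),(372.3,207.3)),
'cFL':((144,197.1),(148.7,253)),'cFR':((209.6,214),(217.4,237.8)),'cBR':((225.5,185),(208.7,197.3)),'cBL':((163,169.6),(140.3,211.4)),
'l0':((164.5,128.3),(126.2,189.1)),'l1':((229.4,143.2),(199,172.2)),'h0':((156,212.4),(178.7,271.2)),'h1':((166,215.8),(191.8,268.9)),
'trip':((262,215),(289,259)),'can':((303,180),(268,150))}
R={k:tri(*v) for k,v in P.items()}
for k,(p,e) in R.items(): print(k,p,round(e,1))
g=lambda k:R[k][0][:2]
ang=lambda a,b:np.degrees(np.arctan2(*(b-a)[::-1]))
print('brown x-axis', ang(g('b3'),g('b0')), ang(g('b2'),g('b1')),'c',sum(g('b%d'%i) for i in range(4))/4)
print('white', ang(g('w3'),g('w0')), ang(g('w2'),g('w1')),'c',sum(g('w%d'%i) for i in range(4))/4)
print('case',ang(g('cFL'),g('cBL')),ang(g('cFR'),g('cBR')),ang(g('cFR'),g('cFL'))-90,ang(g('cBR'),g('cBL'))-90,'c',sum(g(k) for k in('cFL','cFR','cBL','cBR'))/4)
for uv in((357.1,203.1),(372.3,207.3),(367.6,227.8)): print(atz('top',*uv,36))
E
```

```text
b0 [ 593.  -142.9   47.4] 1.9
b1 [ 571.6 -203.3   49.9] 1.1
b2 [ 458.4 -167.    47.1] 0.9
b3 [ 480.1 -104.4   43.7] 1.5
w0 [ 536.6 -250.    43. ] 1.0
w1 [ 519.8 -306.5   41.2] 0.5
w2 [ 433.2 -279.8   42.8] 1.4
w3 [ 451.4 -220.8   37.7] 5.9
vA [ 542.7 -202.5   33.2] 1.2
vB [ 532.3 -238.4   34.4] 0.3
cFL [417.5 289.   57.5] 2.2
cFR [454.  130.3  57.4] 1.7
cBR [550.  153.4  56.9] 1.4
cBL [515.4 313.7  55.1] 2.2
l0 [550.8 320.8 154.2] 2.3
l1 [590.2 164.3 150.6] 1.0
h0 [375.1 212.5  87.9] 1.8
h1 [378.9 184.6  89.7] 3.1
trip [401.4 -36.6 197.4] 8.8
can [670.1  12.7  46.9] 5.0
brown x-axis -18.859412554894444 -17.79885224725482 c [ 525.8 -154.4]
white -18.91234062153555 -17.106087059801915 c [ 485.3 -264.3]
case 14.150262576772445 13.550277700310861 12.959790497194419 12.163488851184141 c [484.2 221.6]
[ 541.9 -201.5   36. ]
[ 532. -238.   36.]
[ 482.2 -225.8   36. ]
```

```bash
cat >> h.py <<'E'
def plan(x,y,z,phi=None):
    "rows needed: dx dy dz in the tool axes after turning rz (tool taken as pointing down)"
    s=env.state();p=s["ee_pos"];yaw=s["ee_rot"][2];f=(yaw-90)
    rz=0 if phi is None else -((phi-f+90)%180-90)
    a=np.radians(yaw-rz);w=np.array([x,y,z])-p
    print("pos",p,"rot",s["ee_rot"],"phi",round(f,1),"t",s["time_s"],"rz %.1f"%rz,"d",np.array([np.cos(a)*w[0]+np.sin(a)*w[1],np.sin(a)*w[0]-np.cos(a)*w[1],-w[2]]),"q6",s["qpos"][5],"F",s["force"],"w",s["gripper_width"],s["gripper_force"])
E
python3 - <<'E'
from h import *
plan(513,-212,300,-16)
for uv in((278,231),(277,284),(328,260)): print(atz('top',*uv,0))
E
```

```text
pos [186.1 543.6 213.2] rot [-179.9   -0.   161.1] phi 71.1 t 0.1 rz 87.1 d [-636.2  522.5  -86.8] q6 -1.1463950179095166 F [-0.4 -0.2 -0.4] w 91.08306725096689 0.0
[476.4 -11.3   0. ]
[347.4  -9.8   0. ]
[ 406.2 -134.     0. ]
```
Feet: center approx (410,-52)... third could be shadow; tripod origin approx (405,-45). OK with place at (510,35): distance from foot (476,-11): fingers at second grasp along y: y from 35-59=-24, x 510±16. Foot at (476,-11): 18 mm clear. Move place to (525,45). Can at 670-50=620; gripper body first grasp to 614 at y 45±38; Can center y 13. z>84 body; can spout could reach 620. OK (520,45).

The rows are not in the units I measure in: shifts go in units of 100 mm. I convert before sending: -11 mm is -0.11.

```bash
python3 drive.py '[0, 0, -0.11, 0, 0, 8.5, 0, 0, -0.11, 0, 0, 8.5, 0, 0, -0.11, 0, 0, 8.5, 0, 0, -0.11, 0, 0, 8.5, 0, 0, -0.11, 0, 0, 8.5, 0, 0, -0.11, 0, 0, 8.5, 0, 0, -0.11, 0, 0, 8.5, 0, 0, -0.11, 0, 0, 8.5]' 91
python3 drive.py '[0, 0, 0, 0, 0, 8.5, 0, 0, 0, 0, 0, 8.5, 0, 0, 0, 0, 0, 2, 0, 0, 0, 0, 0, 0]'
python3 - <<'E'
from h import *
plan(513,-212,300,-16)
E
```

```text
time_s: 0.9
ee_pos: [186.1, 543.7, 301.9]
ee_rot: [-180.0, 0.1, 92.8]
force: [0.6, 0.3, 0.5]
gripper_width: 91.2
gripper_force: 0.0
time_s: 1.3
ee_pos: [186.1, 543.8, 301.5]
ee_rot: [-180.0, 0.0, 74.1]
force: [-0.2, 1.0, 0.1]
gripper_width: 91.1
gripper_force: 0.0
pos [186.1 543.8 301.5] rot [-180.     0.    74.1] phi -15.9 t 1.3 rz 0.1 d [-636.4  522.5    1.5] q6 85.84233804185203 F [-0.2  1.   0.1] w 91.1243724145737 0.0
```

To row units: -35 mm is -0.35, 29 mm is 0.29.

```bash
python3 drive.py '[-0.35, 0.29, 0, 0, 0, 0, -0.35, 0.29, 0, 0, 0, 0, -0.35, 0.29, 0, 0, 0, 0, -0.35, 0.29, 0, 0, 0, 0, -0.35, 0.29, 0, 0, 0, 0, -0.35, 0.29, 0, 0, 0, 0, -0.35, 0.29, 0, 0, 0, 0, -0.35, 0.29, 0, 0, 0, 0]'
python3 drive.py '[-0.35, 0.29, 0, 0, 0, 0, -0.35, 0.29, 0, 0, 0, 0, -0.35, 0.29, 0, 0, 0, 0, -0.35, 0.29, 0, 0, 0, 0, -0.35, 0.29, 0, 0, 0, 0, -0.35, 0.29, 0, 0, 0, 0, -0.35, 0.29, 0, 0, 0, 0, -0.35, 0.29, 0, 0, 0, 0]'
python3 drive.py '[-0.35, 0.29, 0, 0, 0, 0, -0.35, 0.29, 0, 0, 0, 0, 0, 0, 0, 0, 0, 0, 0, 0, 0, 0, 0, 0]'
python3 - <<'E'
from h import *
plan(513,-212,75,-16)
E
```

```text
time_s: 2.1
ee_pos: [332.8, 209.4, 301.9]
ee_rot: [180.0, -0.0, 74.2]
force: [1.0, 0.2, -0.5]
gripper_width: 91.2
gripper_force: 0.0
time_s: 2.9
ee_pos: [479.4, -123.6, 301.8]
ee_rot: [-180.0, -0.0, 74.1]
force: [0.7, 0.5, 0.5]
gripper_width: 90.7
gripper_force: 0.0
time_s: 3.3
ee_pos: [515.5, -205.4, 301.0]
ee_rot: [-179.9, -0.0, 74.0]
force: [-0.5, 0.0, -0.2]
gripper_width: 91.1
gripper_force: 0.0
pos [ 515.5 -205.4  301. ] rot [-179.9   -0.    74. ] phi -16.0 t 3.3 rz 0.0 d [ -7.1  -0.6 226. ] q6 -6.977524558651421 F [-0.5  0.  -0.2] w 91.09533835817552 0.0
```

```bash
python3 drive.py '[-0.03, 0, 0.4, 0, 0, 0, -0.04, 0, 0.4, 0, 0, 0, 0, 0, 0.4, 0, 0, 0, 0, 0, 0.4, 0, 0, 0, 0, 0, 0.4, 0, 0, 0, 0, 0, 0.24, 0, 0, 0, 0, 0, 0, 0, 0, 0]'
python3 - <<'E'
from h import *
s=env.grab_frame("scene");t=env.grab_frame("top")
plan(513,-212,5,-16)
cv2.imwrite("pics/c3.png",np.hstack([crop(s,300,200,110,115,3.6),crop(t,312,160,100,115,3.6)]))
for n in("scene","top"):print(px(n,env.state()["ee_pos"]))
E
```

```text
time_s: 4.0
ee_pos: [510.9, -209.0, 75.1]
ee_rot: [-179.5, -0.1, 74.2]
force: [-0.3, -0.2, -0.2]
gripper_width: 91.1
gripper_force: 0.0
pos [ 514.  -210.7   78.8] rot [180.   -0.   74.2] phi -15.8 t 4.1 rz 0.2 d [-1.5 -0.7 73.8] q6 -7.681920697914128 F [-0.8  0.5 -0.1] w 91.05776232877265 0.0
[361.1 253.1]
[364.2 212.2]
```

View pics/c3.png

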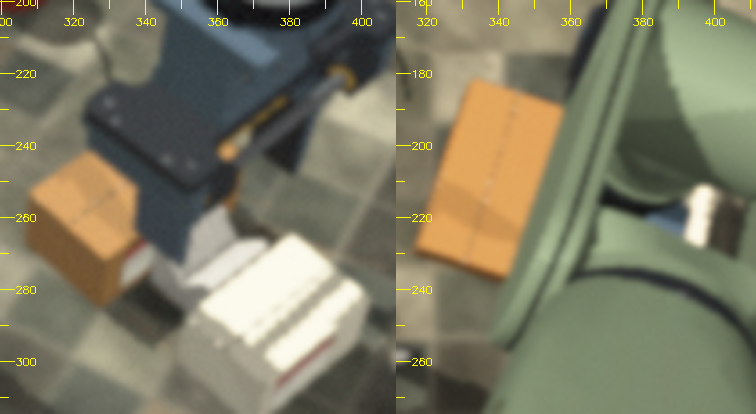

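```bash
python3 - <<'E'
from h import *
p=env.state()["ee_pos"];u=np.array([.961,-.276,0]);v=np.array([.276,.961,0])
for sx in(-59,-45.5):
  for sy in(-16,16): print(sx,sy,px("scene",p+sx*u+sy*v))
E
```

```text
-59 -16 [347.8 273.4]
-59 16 [335.9 263.9]
-45.5 -16 [352.3 269.7]
-45.5 16 [340.4 260.3]
```

The near finger's tip corner is at about scene (351,273), against a predicted (348–352, 270–273). The calibration agrees to about 2 mm, so I'll go down.

To row units: -1 mm is -0.01, 20 mm is 0.2.

```bash
python3 drive.py '[-0.005, -0.01, 0.2, 0, 0, 0, 0, 0, 0.2, 0, 0, 0, 0, 0, 0.2, 0, 0, 0, 0, 0, 0.12, 0, 0, 0, 0, 0, 0, 0, 0, 0]'
python3 drive.py '[0, 0, 0, 0, 0, 0, 0, 0, 0, 0, 0, 0, 0, 0, 0, 0, 0, 0, 0, 0, 0, 0, 0, 0, 0, 0, 0, 0, 0, 0, 0, 0, 0, 0, 0, 0]' 40 30
python3 - <<'E'
from h import *
plan(513,-212,5,-16)
E
```

```text
time_s: 4.6
ee_pos: [512.7, -211.5, 6.1]
ee_rot: [-180.0, -0.0, 74.1]
force: [0.8, 0.4, 0.2]
gripper_width: 91.1
gripper_force: 0.0
time_s: 5.2
ee_pos: [511.6, -211.6, 6.1]
ee_rot: [-179.9, -0.0, 74.1]
force: [-4.1, 0.0, 3.5]
gripper_width: 50.1
gripper_force: 29.7
pos [ 511.6 -211.6    6.1] rot [-179.9   -0.    74.1] phi -15.9 t 5.2 rz 0.1 d [-0.   1.4  1.1] q6 -7.740103805723858 F [-4.1  0.   3.5] w 50.13999499782513 29.653872549533844
```

To row units: -25 mm is -0.25, -40 mm is -0.4.

```bash
python3 drive.py '[0, 0, -0.1, 0, 0, 0, 0, 0, -0.25, 0, 0, 0, 0, 0, -0.4, 0, 0, 0, 0, 0, -0.4, 0, 0, 0, 0, 0, -0.4, 0, 0, 0, 0, 0, -0.39, 0, 0, 0, 0, 0, 0, 0, 0, 0]'
python3 drive.py '[0, 0, 0, 0, 0, -7.3, 0, 0, 0, 0, 0, -7.3, 0, 0, 0, 0, 0, -7.3, 0, 0, 0, 0, 0, -7.1, 0, 0, 0, 0, 0, 0]'
python3 - <<'E'
from h import *
plan(520,45,50,13)
E
```

```text
time_s: 5.9
ee_pos: [515.9, -213.1, 205.7]
ee_rot: [179.3, 0.1, 74.1]
force: [2.4, -1.3, -5.1]
gripper_width: 50.2
gripper_force: 29.6
time_s: 6.4
ee_pos: [511.7, -211.3, 197.8]
ee_rot: [-179.8, -0.1, 103.1]
force: [-0.1, -0.0, -4.3]
gripper_width: 50.3
gripper_force: 29.6
pos [ 511.7 -211.3  197.8] rot [-179.8   -0.1  103.1] phi 13.1 t 6.4 rz 0.1 d [247.9  65.8 147.8] q6 -36.73061063765645 F [-0.1 -0.  -4.3] w 50.32895685885138 29.63906317949295
```

To row units: 40 mm is 0.4, 38 mm is 0.38.

```bash
python3 drive.py '[0.2, 0.05, 0, 0, 0, 0, 0.38, 0.1, 0, 0, 0, 0, 0.4, 0.11, 0, 0, 0, 0, 0.4, 0.11, 0, 0, 0, 0, 0.4, 0.11, 0, 0, 0, 0, 0.4, 0.11, 0, 0, 0, 0, 0.3, 0.07, 0, 0, 0, 0, 0, 0, 0, 0, 0, 0]'
python3 drive.py '[0, 0, 0.2, 0, 0, 0, 0, 0, 0.3, 0, 0, 0, 0, 0, 0.4, 0, 0, 0, 0, 0, 0.4, 0, 0, 0, 0, 0, 0.3, 0, 0, 0, 0, 0, 0.18, 0, 0, 0, 0, 0, 0, 0, 0, 0, 0, 0, 0, 0, 0, 0]'
python3 - <<'E'
from h import *
plan(520,45,6,13)
E
```

```text
time_s: 7.2
ee_pos: [520.0, 48.3, 198.7]
ee_rot: [-179.9, -0.1, 103.2]
force: [0.2, -1.1, -4.4]
gripper_width: 50.0
gripper_force: 29.6
time_s: 8.0
ee_pos: [520.8, 44.2, 21.8]
ee_rot: [-180.0, 0.0, 103.0]
force: [0.8, 0.3, -4.0]
gripper_width: 50.2
gripper_force: 29.6
pos [520.8  44.2  21.8] rot [-180.    0.  103.] phi 13.0 t 8.0 rz 0.0 d [ 0.9 -0.6 15.8] q6 -9.410188630373137 F [ 0.8  0.3 -4. ] w 50.211151175207014 29.640517830848694
```

To row units: 5 mm is 0.05, 3 mm is 0.03.

```bash
python3 drive.py '[0, 0, 0.05, 0, 0, 0, 0, 0, 0.05, 0, 0, 0, 0, 0, 0.03, 0, 0, 0, 0, 0, 0.02, 0, 0, 0, 0, 0, 0.01, 0, 0, 0, 0, 0, 0, 0, 0, 0]'
python3 drive.py '[0, 0, 0, 0, 0, 0, 0, 0, 0, 0, 0, 0, 0, 0, 0, 0, 0, 0, 0, 0, 0, 0, 0, 0, 0, 0, 0, 0, 0, 0]' 91
python3 drive.py '[0, 0, -0.3, 0, 0, 0, 0, 0, -0.3, 0, 0, 0, 0, 0, -0.3, 0, 0, 0, 0, 0, 0, 0, 0, 8.5, 0, 0, 0, 0, 0, 8.5, 0, 0, 0, 0, 0, 8.5, 0, 0, 0, 0, 0, 8.5, 0, 0, 0, 0, 0, 8.5]' 
```

```text
time_s: 8.6
ee_pos: [520.8, 44.7, 6.1]
ee_rot: [180.0, -0.0, 103.1]
force: [-0.7, 0.7, -2.6]
gripper_width: 50.1
gripper_force: 29.6
time_s: 9.1
ee_pos: [520.9, 44.8, 6.1]
ee_rot: [180.0, -0.0, 103.1]
force: [0.8, -0.3, -0.7]
gripper_width: 87.6
gripper_force: 0.0
time_s: 9.9
ee_pos: [520.7, 44.7, 96.0]
ee_rot: [180.0, -0.0, 60.3]
force: [0.0, -0.4, 0.4]
gripper_width: 90.6
gripper_force: 0.0
```

```bash
python3 drive.py '[0, 0, 0, 0, 0, 8.5, 0, 0, 0, 0, 0, 8.5, 0, 0, 0, 0, 0, 8.5, 0, 0, 0, 0, 0, 8.5, 0, 0, 0, 0, 0, 8.5, 0, 0, 0, 0, 0, 4.7, 0, 0, 0, 0, 0, 0]'
python3 - <<'E'
from h import *
s=env.grab_frame("scene")
cv2.imwrite("pics/s2.png",np.hstack([crop(s,220,140,100,110,4),crop(s,140,120,100,110,4)]))
plan(520.8,44.7,10,-77)
E
```

```text
time_s: 10.6
ee_pos: [520.7, 44.7, 96.0]
ee_rot: [-180.0, -0.0, 13.4]
force: [0.5, -0.0, -0.8]
gripper_width: 90.7
gripper_force: 0.0
pos [520.7  44.7  96. ] rot [-180.    -0.    13.5] phi -76.5 t 10.65 rz 0.5 d [ 0.1  0.  86. ] q6 80.13676495059869 F [-0.9 -0.8  0.3] w 90.87428118016052 0.0
```

View pics/s2.png

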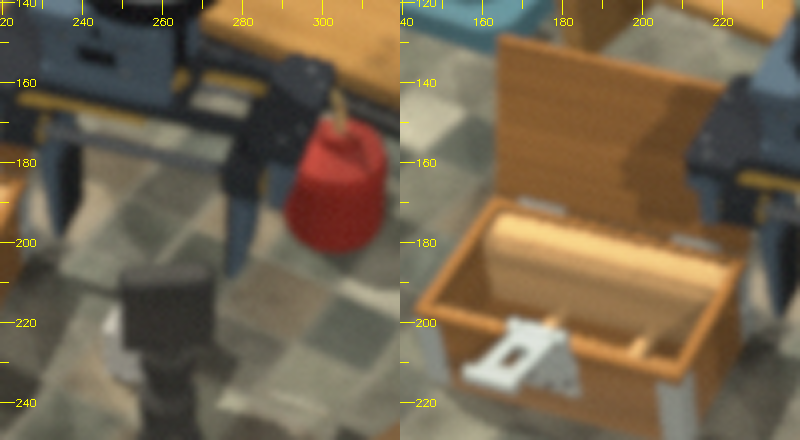

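The block stands at scene (248,222), partly behind the tripod head. The case is unchanged. Next I'll enlarge the pocket in the top view.

```bash
python3 - <<'E'
from h import *
t=cv2.imread("pics/top0.png")
c=crop(t,136,190,90,72,8.8)
cv2.imwrite("pics/c4.png",cv2.convertScaleAbs(c,alpha=1.2))
E
```

```text
(no output)
```

View pics/c4.png

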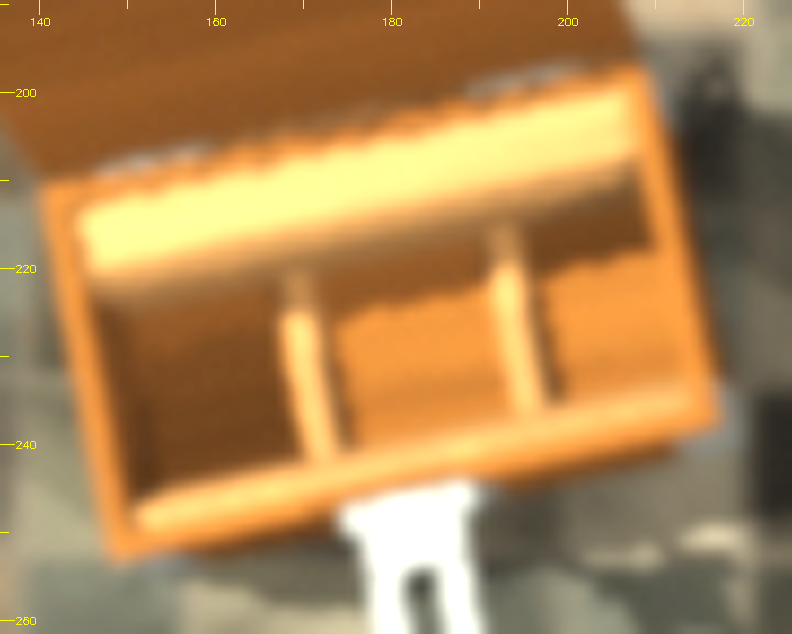

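```bash
cat > fit.py <<'E'
from h import *
from scipy.optimize import least_squares
from scipy.spatial.transform import Rotation as Ro
M={n:env.camera_model(n) for n in("scene","top")}
def cam(n,d):
    T=M[n]["T"].copy();T[:3,:3]=Ro.from_rotvec(np.radians(d[3:]))@np.eye(3)@T[:3,:3] if 0 else Ro.from_rotvec(np.radians(d[3:])).as_matrix()@T[:3,:3];T[:3,3]+=d[:3];return T
def prj(n,T,P):
    m=M[n];c=(P-T[:3,3])@T[:3,:3];return np.c_[m["cx"]-m["fx"]*c[:,0]/c[:,2],m["cy"]+m["fy"]*c[:,1]/c[:,2]]
def box(p,lx,ly,z,sg=((-1,1),(1,1),(1,-1),(-1,-1))):
    a=np.radians(p[2]);R=np.array([[np.cos(a),-np.sin(a)],[np.sin(a),np.cos(a)]])
    return np.c_[(np.array(sg)*[lx/2,ly/2])@R.T+p[:2],np.full(4,z)]
# order along local x,y: (-,+),(+,+),(+,-),(-,-)
O=[("brown",121,66,50,[(307,253.4),(346.7,225.7),(367.6,242.3),(328.1,272)],[(317,228.1),(332.9,181.4),(358.4,190.1),(344,237)]),
("white",91,60,45,[(351.4,288.2),(380.6,264.3),(402.6,282),(373.1,306.5)],[(364.8,241.2),(377.6,205.1),(401.2,212.3),(391.5,248.1)]),
("case",102,164,60,[(144,197.1),(163,169.6),(225.5,185),(209.6,214)],[(148.8,253.2),(140.1,210.8),(209.2,197.1),(217,237.8)])]
def res(q):
    r=list(q[:12]/np.tile([2,2,2,.15,.15,.15],2));Ts={"scene":cam("scene",q[:6]),"top":cam("top",q[6:12])}
    for i,o in enumerate(O):
        B=box(q[12+3*i:15+3*i],*o[1:4])
        for n,k in(("scene",4),("top",5)): r+=list(((prj(n,Ts[n],B)-np.array(o[k]))/.8).ravel())
    return np.array(r)
q0=np.r_[np.zeros(12),526,-154,-18,485,-264,-18,484,222,13]
s=least_squares(res,q0,loss="soft_l1");q=s.x
TS=cam("scene",q[:6]);TT=cam("top",q[6:12])
def w(T,n,u,v,z):
    m=M[n];d=T[:3,:3]@np.array([(u-m["cx"])/m["fx"],-(v-m["cy"])/m["fy"],-1.]);return T[:3,3]+d*(z-T[2,3])/d[2]
def incase(P):
    a=np.radians(q[20]);d=P[:2]-q[18:20];return np.array([np.cos(a)*d[0]+np.sin(a)*d[1],-np.sin(a)*d[0]+np.cos(a)*d[1]])
E
python3 - <<'E'
from fit import *
np.set_printoptions(precision=2,suppress=True)
print(q[:12]);print(q[12:].reshape(3,3),s.cost);print((res(q)[12:]*.8).reshape(3,2,8))
c4=lambda X,Y:(136+X/8.8-.5,190+Y/8.8-.5)
for nm,X,Y,z in[("Lbead",300,315,14),("Lbead",325,455,14),("Rbead",508,275,14),("Rbead",535,405,14),("front ins",330,462,50),("front ins",540,412,50),("front ins",690,408,50),("rear bright",350,225,50),("rear bright",600,170,50),("rear lo",350,262,6),("rear lo",350,245,44),("vB",0,0,0)]:
    print(nm,z,incase(w(TT,"top",*c4(X,Y),z)))
for uv in((372.3,207.3),(367.6,227.8)):print(w(TT,"top",*uv,36))
a=np.radians(-15.9)
for sx,sy in((1,-1),(-1,-1)):print("grip-based corner",511.6+25*sx*np.cos(a)-22*sy*np.sin(a),-211.6+25*sx*np.sin(a)+22*sy*np.cos(a))
E
```

```text
[-0.11  0.11  0.89  0.06 -0.06  0.02  0.11 -0.11  0.35 -0.01 -0.02 -0.01]
[[ 525.85 -154.09  -18.16]
 [ 485.   -263.96  -17.29]
 [ 484.59  221.3    12.93]] 7.88438442673727
[[[-0.45 -0.49 -0.46 -0.18  0.69  0.7   0.39  0.11]
  [ 0.09  0.42 -0.3  -0.41  0.41 -0.46 -0.35  0.4 ]]

 [[-0.49 -0.42 -0.19 -0.06  0.28 -0.08  0.34  0.35]
  [ 1.85 -0.23 -0.34 -0.26  0.12  0.11 -0.56  0.58]]

 [[-0.84  0.36  0.12 -0.48  0.82 -0.51 -0.24  0.49]
  [-0.47  0.12  0.37  0.09 -0.3  -1.02  0.54  0.3 ]]]
Lbead 14 [ 9.75 29.56]
Lbead 14 [-29.82  30.09]
Rbead 14 [  8.29 -28.67]
Rbead 14 [-28.75 -28.95]
front ins 50 [-36.31  22.9 ]
front ins 50 [-35.27 -34.44]
front ins 50 [-42.89 -73.84]
rear bright 50 [25.32  5.65]
rear bright 50 [ 25.5  -62.96]
rear lo 6 [22.57 14.58]
rear lo 44 [20.98  7.63]
vB 0 [118.01  97.8 ]
[ 532.63 -238.52   36.  ]
[ 482.84 -226.26   36.  ]
grip-based corner 529.6164299274968 -239.60728927739345
grip-based corner 481.5293644500362 -225.90932834277183
```

```bash
python3 drive.py '[0, 0, 0.2, 0, 0, 0.5, 0, 0, 0.25, 0, 0, 0, 0, 0, 0.25, 0, 0, 0, 0, 0, 0.12, 0, 0, 0, 0, 0, 0, 0, 0, 0]'
python3 drive.py '[0, 0, 0, 0, 0, 0, 0, 0, 0, 0, 0, 0, 0, 0, 0, 0, 0, 0, 0, 0, 0, 0, 0, 0, 0, 0, 0, 0, 0, 0, 0, 0, 0, 0, 0, 0]' 38 40
python3 - <<'E'
from h import *
plan(475.2,220.5,200,-77)
E
```

```text
time_s: 11.15
ee_pos: [519.5, 44.7, 12.6]
ee_rot: [-180.0, 0.2, 13.0]
force: [0.0, 0.4, 0.4]
gripper_width: 91.0
gripper_force: 0.0
time_s: 11.75
ee_pos: [520.8, 44.7, 14.2]
ee_rot: [-180.0, -0.0, 12.9]
force: [0.0, 0.2, 0.1]
gripper_width: 46.0
gripper_force: 0.0
pos [520.8  44.7  14.2] rot [-180.    -0.    12.9] phi -77.1 t 11.75 rz -0.1 d [  -4.9 -181.5 -185.8] q6 80.73460508374554 F [0.  0.2 0.1] w 46.00195768285329 0.0
```

To row units: -40 mm is -0.4, -35 mm is -0.35.

```bash
python3 drive.py '[0, 0, 0, 0, 0, 0, 0, 0, 0, 0, 0, 0, 0, 0, 0, 0, 0, 0]'
python3 drive.py '[0, 0, -0.1, 0, 0, 0, 0, 0, -0.25, 0, 0, 0, 0, 0, -0.4, 0, 0, 0, 0, 0, -0.4, 0, 0, 0, 0, 0, -0.35, 0, 0, 0, 0, 0, -0.15, 0, 0, 0, 0, 0, 0, 0, 0, 0]'
python3 - <<'E'
from h import *
plan(475.2,220.5,130,-77)
E
```

```text
time_s: 12.05
ee_pos: [520.9, 44.7, 14.1]
ee_rot: [180.0, -0.0, 12.9]
force: [-0.1, -0.5, 1.5]
gripper_width: 43.6
gripper_force: 39.8
time_s: 12.75
ee_pos: [521.7, 44.9, 181.3]
ee_rot: [180.0, -0.3, 12.9]
force: [0.2, -0.3, -4.9]
gripper_width: 44.1
gripper_force: 39.8
pos [521.7  44.9 181.3] rot [180.   -0.3  12.9] phi -77.1 t 12.75 rz -0.1 d [  -5.8 -181.6   51.3] q6 80.74081791702119 F [ 0.2 -0.3 -4.9] w 44.11641577074286 39.75959122180939
```

To row units: -30 mm is -0.3, -40 mm is -0.4.

```bash
python3 drive.py '[0, -0.2, 0, 0, 0, 0, -0.01, -0.4, 0, 0, 0, 0, -0.01, -0.4, 0, 0, 0, 0, -0.01, -0.4, 0, 0, 0, 0, -0.01, -0.3, 0, 0, 0, 0, -0.01, -0.12, 0, 0, 0, 0, 0, 0, 0, 0, 0, 0, 0, 0, 0, 0, 0, 0]'
python3 drive.py '[0, 0, 0.2, 0, 0, 0, 0, 0, 0.3, 0, 0, 0, 0, 0, 0.3, 0, 0, 0, 0, 0, 0.2, 0, 0, 0, 0, 0, 0, 0, 0, 0, 0, 0, 0, 0, 0, 0]'
python3 - <<'E'
from fit import *
plan(475.2,220.5,84,-77)
s=env.grab_frame("scene")
cv2.imwrite("pics/s3.png",crop(s,140,140,95,70,8.4))
p=env.state()["ee_pos"];b=env.state()["ee_rot"][2]
for z in(p[2]-14,p[2]+22):print(z,prj("scene",TS,box([p[0],p[1],b],50,44,z)),px("scene",box([p[0],p[1],b],50,44,z)[3]))
E
```

```text
time_s: 13.55
ee_pos: [474.8, 219.9, 178.0]
ee_rot: [179.9, 0.1, 12.9]
force: [-0.2, 0.5, -5.1]
gripper_width: 43.9
gripper_force: 39.8
time_s: 14.15
ee_pos: [475.9, 220.0, 79.2]
ee_rot: [180.0, -0.0, 12.8]
force: [-1.5, -1.0, -4.3]
gripper_width: 44.1
gripper_force: 39.8
pos [475.9 220.   79.2] rot [180.   -0.   12.8] phi -77.2 t 14.15 rz -0.2 d [-0.6 -0.6 -4.8] q6 100.7595152444839 F [-1.5 -1.  -4.3] w 44.10908919426397 39.75962698459625
65.96773436975307 [[169.6 196.3]
 [179.1 182. ]
 [196.3 186.3]
 [187.3 200.8]] [186.9 199.8]
101.96773436975307 [[167.6 184.9]
 [177.2 170.7]
 [194.9 174.9]
 [185.6 189.5]] [185.2 188.5]
```

View pics/s3.png

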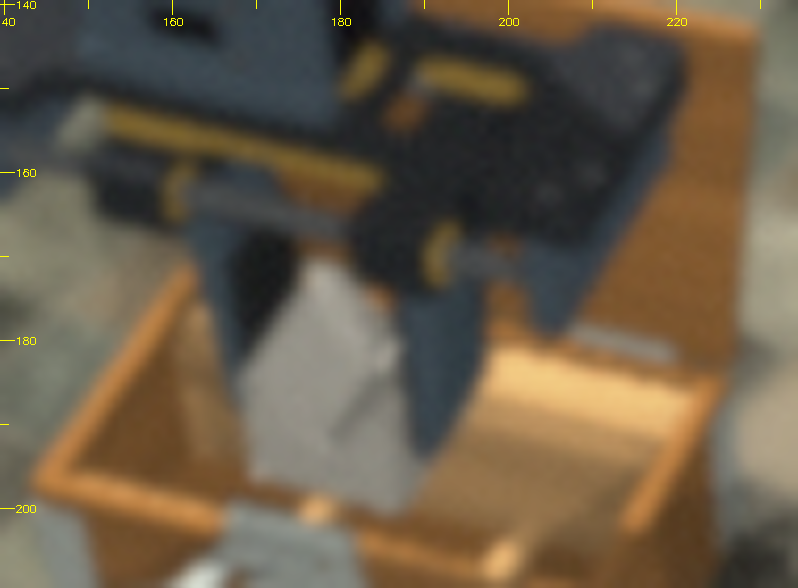

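The block's lower front corners are at scene (169,196.6) and (188,200.8), within 0.8 px of the prediction. The beads show at (177,200) and (199.6,205.6). I'll use them to check the centre across y.

```bash
python3 - <<'E'
from fit import *
for u,v in((177.2,200),(199.6,205.6)):print(incase(w(TS,"scene",u,v,13)))
p=env.state()["ee_pos"];print(p,"tcp in case",incase(p), q[18:21])
E
```

```text
[ 7.  30.1]
[  7.4 -28.3]
[476.5 220.6  80. ] tcp in case [-8.1  1.1] [484.6 221.3  12.9]
```

```bash
python3 drive.py '[0, 0, 0.08, 0, 0, 0, 0, 0, 0.08, 0, 0, 0, 0, 0, 0.05, 0, 0, 0, 0, 0, 0.05, 0, 0, 0, 0, 0, 0.04, 0, 0, 0, 0, 0, 0, 0, 0, 0]' 
python3 drive.py '[0, 0, 0.05, 0, 0, 0, 0, 0, 0.05, 0, 0, 0, 0, 0, 0.03, 0, 0, 0, 0, 0, 0, 0, 0, 0]'
```

```text
time_s: 14.8
ee_pos: [474.8, 220.9, 48.3]
ee_rot: [180.0, 0.1, 12.9]
force: [-0.5, 0.2, -5.6]
gripper_width: 43.9
gripper_force: 39.8
time_s: 15.2
ee_pos: [474.9, 220.8, 35.4]
ee_rot: [180.0, 0.1, 12.9]
force: [0.2, 0.9, -5.6]
gripper_width: 43.7
gripper_force: 39.8
```

To row units: 2 mm is 0.02, 4 mm is 0.04.

```bash
python3 drive.py '[0, 0, 0.04, 0, 0, 0, 0, 0, 0.03, 0, 0, 0, 0, 0, 0.03, 0, 0, 0, 0, 0, 0.02, 0, 0, 0, 0, 0, 0, 0, 0, 0]'
python3 drive.py '[0, 0, 0.015, 0, 0, 0, 0, 0, 0.01, 0, 0, 0, 0, 0, 0, 0, 0, 0, 0, 0, 0, 0, 0, 0]'
```

```text
time_s: 15.7
ee_pos: [475.0, 220.9, 23.6]
ee_rot: [180.0, 0.0, 12.9]
force: [0.4, -0.2, -5.2]
gripper_width: 43.9
gripper_force: 39.8
time_s: 16.1
ee_pos: [475.3, 221.0, 21.5]
ee_rot: [-180.0, -0.0, 12.9]
force: [-0.0, -0.0, -4.8]
gripper_width: 43.8
gripper_force: 39.8
```

To row units: 0.8 mm is 0.008, 0.5 mm is 0.005.

```bash
python3 drive.py '[0, 0, 0.008, 0, 0, 0, 0, 0, 0.008, 0, 0, 0, 0, 0, 0.005, 0, 0, 0, 0, 0, 0, 0, 0, 0]'
```

```text
time_s: 16.5
ee_pos: [475.3, 221.1, 20.1]
ee_rot: [-180.0, -0.0, 12.9]
force: [-2.4, -1.0, 4.5]
gripper_width: 43.6
gripper_force: 39.8
```

Seated: the force changed sign at TCP z = 20.1, which matches the 6 mm floor. I'll release, retreat, and check the space behind the lid.

The rows are not in the units I measure in: shifts go in units of 100 mm. I convert before sending: -40 mm is -0.4, -30 mm is -0.3.

```bash
python3 drive.py '[0, 0, 0, 0, 0, 0, 0, 0, 0, 0, 0, 0, 0, 0, 0, 0, 0, 0, 0, 0, 0, 0, 0, 0]' 72
python3 drive.py '[0, 0, -0.05, 0, 0, 0, 0, 0, -0.15, 0, 0, 0, 0, 0, -0.3, 0, 0, 0, 0, 0, -0.4, 0, 0, 0, 0, 0, -0.4, 0, 0, 0, 0, 0, -0.4, 0, 0, 0, 0, 0, 0, 0, 0, 0]'
python3 - <<'E'
from fit import *
print("plank corners",tri((397,183),(360,137)),tri((180,100),(104,137)))
print("lid edge",[incase(tri(*v)[0]) for v in(((164.5,128.3),(126.2,189.1)),((229.4,143.2),(199,172.2)))])
a=np.radians(12.9)
def c2w(x,y):return q[18]+x*np.cos(a)-y*np.sin(a),q[19]+x*np.sin(a)+y*np.cos(a)
print(c2w(132,-45));plan(*c2w(132,-45),190)
s=env.grab_frame("scene");cv2.imwrite("pics/s4.png",crop(s,140,120,95,100,6))
E
```

```text
time_s: 16.9
ee_pos: [475.4, 221.1, 19.3]
ee_rot: [-180.0, -0.0, 12.9]
force: [0.0, 0.1, -0.2]
gripper_width: 71.2
gripper_force: 0.0
time_s: 17.6
ee_pos: [478.6, 222.4, 195.6]
ee_rot: [-179.9, -0.7, 12.9]
force: [1.2, 0.8, -0.6]
gripper_width: 72.0
gripper_force: 0.0
plank corners (array([ 682.1, -201.6,  134.7]), np.float64(15.968445004558253)) (array([674. , 378.2, 138.6]), np.float64(9.180357259466353))
lid edge [array([86.8, 82.2]), array([ 90.2, -79.2])]
(np.float64(623.3076363152235), np.float64(206.90392645745072))
pos [478.6 222.4 195.6] rot [-179.9   -0.7   12.9] phi -77.1 t 17.6 rz 0.0 d [137.6  47.5   5.6] q6 100.77774089570933 F [ 1.2  0.8 -0.6] w 72.00711569374396 0.0
```

View pics/s4.png

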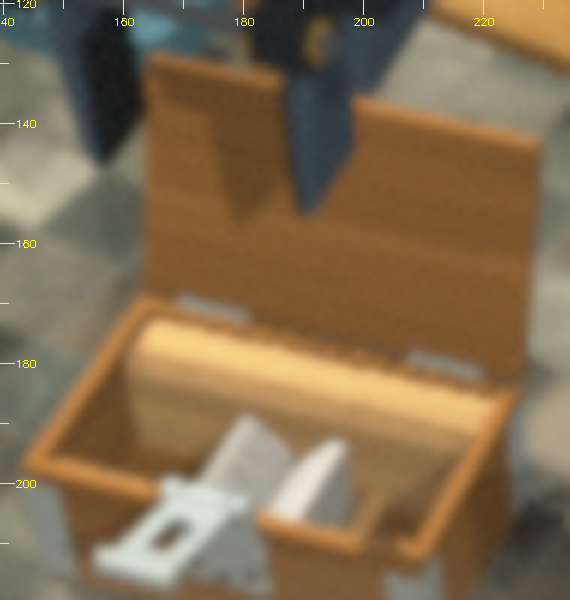

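The V-block sits low in its pocket between the beads, with its ridges visible at scene (180,197) and (192,200). The lid is open and the hasp is out front. Next I'll go behind the lid with the fingers shut.

```bash
python3 drive.py '[0.1, 0.1, 0, 0, 0, 0, 0.25, 0.15, 0, 0, 0, 0, 0.35, 0.15, 0, 0, 0, 0, 0.35, 0.07, 0, 0, 0, 0, 0.25, 0, 0, 0, 0, 0, 0.03, 0, 0, 0, 0, 0, 0, 0, 0, 0, 0, 0, 0, 0, 0, 0, 0, 0]' 0 20
python3 drive.py '[0, 0, 0.2, 0, 0, 0, 0, 0, 0.25, 0, 0, 0, 0, 0, 0.1, 0, 0, 0, 0, 0, 0, 0, 0, 0, 0, 0, 0, 0, 0, 0]'
python3 - <<'E'
from fit import *
p=env.state();print(incase(p["ee_pos"]),p["ee_pos"],p["gripper_width"],p["force"])
E
```

```text
time_s: 18.45
ee_pos: [614.1, 204.4, 188.2]
ee_rot: [180.0, 0.2, 12.9]
force: [-0.1, -0.0, 0.6]
gripper_width: 10.6
gripper_force: 0.0
time_s: 18.95
ee_pos: [615.4, 205.1, 135.3]
ee_rot: [-180.0, -0.1, 12.9]
force: [0.3, 0.5, -0.2]
gripper_width: 0.5
gripper_force: 0.0
[123.9 -45.1] [615.4 205.1 135.3] 0.5217213919159236 [ 0.3  0.5 -0.2]
```

To row units: -16 mm is -0.16, -15 mm is -0.15.

```bash
python3 drive.py '[-0.12, 0, -0.04, 0, 0, 0, -0.12, 0, -0.04, 0, 0, 0, -0.12, 0, -0.04, 0, 0, 0, -0.13, 0, -0.03, 0, 0, 0, -0.15, 0, 0.01, 0, 0, 0, -0.16, 0, 0.01, 0, 0, 0, -0.15, 0, 0.06, 0, 0, 0, -0.14, 0, 0.07, 0, 0, 0]'
python3 - <<'E'
from fit import *
p=env.state();print(incase(p["ee_pos"]),p["ee_pos"],p["gripper_width"],p["force"])
E
```

```text
time_s: 19.75
ee_pos: [508.4, 180.4, 135.4]
ee_rot: [-180.0, -0.2, 12.9]
force: [1.5, -0.1, -0.5]
gripper_width: 0.4
gripper_force: 0.8
[ 14.  -45.2] [508.4 180.4 135.4] 0.4368962892503108 [ 1.5 -0.1 -0.5]
```

To row units: -3 mm is -0.03, 3 mm is 0.03.

```bash
python3 drive.py '[-0.11, 0, 0.11, 0, 0, 0, -0.11, 0, 0.11, 0, 0, 0, -0.06, 0, 0.11, 0, 0, 0, -0.05, 0, 0.11, 0, 0, 0, -0.03, 0, 0.11, 0, 0, 0, -0.02, 0, 0.07, 0, 0, 0, 0, 0, 0.03, 0, 0, 0, 0, 0, 0, 0, 0, 0]'
python3 - <<'E'
from fit import *
p=env.state();print(incase(p["ee_pos"]),p["ee_pos"],p["gripper_width"],p["force"])
E
```

```text
time_s: 20.55
ee_pos: [471.9, 172.0, 69.2]
ee_rot: [-180.0, 0.0, 12.9]
force: [-0.5, 0.5, 0.2]
gripper_width: 0.5
gripper_force: 0.0
[-23.4 -45.2] [471.9 172.   69.2] 0.48913319676829153 [-0.5  0.5  0.2]
```

To row units: 0.5 mm is 0.005.

```bash
python3 drive.py '[0, 0, 0.005, 0, 0, 0, 0, 0, 0.005, 0, 0, 0, 0, 0, 0.005, 0, 0, 0, 0, 0, 0.005, 0, 0, 0, 0, 0, 0, 0, 0, 0]'
```

```text
time_s: 21.05
ee_pos: [472.6, 172.2, 68.7]
ee_rot: [-180.0, -0.1, 12.9]
force: [-2.1, -0.7, 8.7]
gripper_width: 0.6
gripper_force: 4.7
```

To row units: -30 mm is -0.3, -16 mm is -0.16.

```bash
python3 drive.py '[0, 0, -0.15, 0, 0, 0, 0, 0, -0.3, 0, 0, 0, 0, 0, -0.16, 0, 0, 0, -0.2, -0.15, 0, 0, 0, 0, -0.3, -0.15, 0, 0, 0, 0, -0.3, -0.14, 0, 0, 0, 0, -0.06, -0.02, 0, 0, 0, 0, 0, 0, 0, 0, 0, 0]' 64 8
python3 - <<'E'
from fit import *
t=env.grab_frame("scene");u=env.grab_frame("top")
cv2.imwrite("pics/s5.png",np.hstack([crop(t,135,150,90,90,4.4),crop(u,140,200,90,90,4.4)]))
p=env.state();print(incase(p["ee_pos"]),p["ee_pos"],p["gripper_width"],p["force"])
for al in(10,15,20,25):
    a=np.radians(al);x,z=-56-55*np.cos(a),73.5+55*np.sin(a);c=np.radians(q[20]);X,Y=q[18:20]+x*np.array([np.cos(c),np.sin(c)])
    P=np.array([[X,Y,z]]);print(al,x,z,prj("scene",TS,P),prj("top",TT,P))
E
```

```text
time_s: 21.85
ee_pos: [377.5, 197.9, 128.6]
ee_rot: [-180.0, -0.0, 13.0]
force: [0.1, -0.1, -0.4]
gripper_width: 61.5
gripper_force: 0.0
[-107.9    0.9] [379.2 198.  128.7] 63.899518972121484 [-0.2 -0.6  0.4]
10 -110.16442641567144 83.05064977168117 [[162.6 217.2]] [[186.2 270.4]]
15 -109.12592044589876 87.73504748063864 [[162.6 215.4]] [[185.8 269.9]]
20 -107.68309414322496 92.31110788291178 [[162.6 213.5]] [[185.3 269.2]]
25 -105.84692828701574 96.74400439573847 [[162.7 211.4]] [[184.9 268.4]]
```

View pics/s5.png

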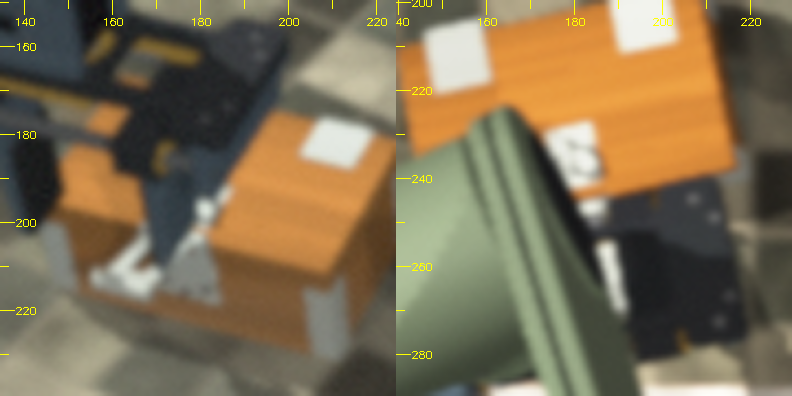

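The lid is shut in both panels. The hasp curl is at scene (161,214), so the strap is about 18° above level and the curl is near z = 90. I'll pinch it there.

To row units: 8 mm is 0.08, 3 mm is 0.03.

```bash
python3 drive.py '[0, 0, 0.15, 0, 0, 0, 0, 0, 0.15, 0, 0, 0, 0, 0, 0.08, 0, 0, 0, 0, 0, 0.03, 0, 0, 0, 0, 0, 0, 0, 0, 0]'
python3 drive.py '[0, 0, 0, 0, 0, 0, 0, 0, 0, 0, 0, 0, 0, 0, 0, 0, 0, 0, 0, 0, 0, 0, 0, 0, 0, 0, 0, 0, 0, 0, 0, 0, 0, 0, 0, 0, 0, 0, 0, 0, 0, 0]' 20 8
python3 - <<'E'
from fit import *
p=env.state();print(incase(p["ee_pos"]),p["ee_pos"],p["gripper_width"],p["gripper_force"],p["force"])
x0,z0=-56-55*np.cos(np.radians(18)),73.5+55*np.sin(np.radians(18))
for al in range(34,181,16): a=np.radians(min(al,180));x,z=-56-55*np.cos(a),73.5+55*np.sin(a);print(al,x-x0,z-z0);x0,z0=x,z
E
```

```text
time_s: 22.45
ee_pos: [378.5, 197.6, 87.1]
ee_rot: [180.0, 0.0, 12.9]
force: [0.1, -0.0, 0.1]
gripper_width: 64.1
gripper_force: 0.0
time_s: 23.15
ee_pos: [378.0, 197.3, 87.3]
ee_rot: [180.0, -0.0, 12.9]
force: [1.9, -2.9, 0.5]
gripper_width: 29.7
gripper_force: 8.0
[-109.2    0.5] [378.  197.3  87.3] 29.6564119639167 8.00004243850708 [ 1.9 -2.9  0.5]
34 6.711041905706168 13.75967500026897
50 10.243747957767624 11.376834680652706
66 12.982803163590646 8.112555798799264
82 14.71599481636541 4.219743610443317
98 15.3090411056072 0.0
114 14.715994816365416 -4.219743610443317
130 12.982803163590653 -8.112555798799264
146 10.243747957767624 -11.376834680652706
162 6.711041905706153 -13.75967500026897
178 2.658387089816827 -15.076462371984547
```

```bash
python3 drive.py '[0.03, 0, -0.07, 0, 0, 0, 0.04, 0, -0.07, 0, 0, 0, 0.1, 0, -0.115, 0, 0, 0, 0.13, 0, -0.08, 0, 0, 0, 0.147, 0, -0.042, 0, 0, 0, 0.153, 0, 0, 0, 0, 0, 0, 0, 0, 0, 0, 0]' - 12
python3 drive.py '[0.147, 0, 0.042, 0, 0, 0, 0.13, 0, 0.08, 0, 0, 0, 0.102, 0, 0.114, 0, 0, 0, 0, 0, 0, 0, 0, 0]'
python3 - <<'E'
from fit import *
p=env.state();print(incase(p["ee_pos"]),p["ee_pos"],p["gripper_width"],p["gripper_force"],p["force"])
E
```

```text
time_s: 23.85
ee_pos: [439.2, 211.5, 126.6]
ee_rot: [180.0, -0.2, 12.9]
force: [1.4, -4.4, 7.7]
gripper_width: 29.2
gripper_force: 12.0
time_s: 24.25
ee_pos: [477.0, 220.2, 101.8]
ee_rot: [180.0, -0.4, 12.9]
force: [5.3, -3.6, 3.6]
gripper_width: 29.7
gripper_force: 12.0
[-7.7  0.6] [477.  220.2 101.8] 29.706937634945206 12.000195533037186 [ 5.3 -3.6  3.6]
```

```bash
python3 drive.py '[0.05, 0, 0.13, 0, 0, 0, 0.02, 0, 0.11, 0, 0, 0, 0.005, 0, 0.05, 0, 0, 0, 0, 0, 0.015, 0, 0, 0, 0, 0, 0, 0, 0, 0]'
python3 - <<'E'
from fit import *
p=env.state();print(incase(p["ee_pos"]),p["ee_pos"],p["gripper_width"],p["gripper_force"],p["force"])
E
```

```text
time_s: 24.75
ee_pos: [484.8, 222.0, 72.1]
ee_rot: [-180.0, -0.5, 12.9]
force: [7.8, -3.5, 1.1]
gripper_width: 29.5
gripper_force: 12.0
[0.3 0.7] [484.8 222.   72.1] 29.541856750201873 12.00001135468483 [ 7.8 -3.5  1.1]
```

To row units: -1 mm is -0.01, 1 mm is 0.01.

```bash
python3 drive.py '[-0.01, 0, 0.01, 0, 0, 0, 0, 0, 0.01, 0, 0, 0, 0, 0, 0.01, 0, 0, 0, 0, 0, 0, 0, 0, 0]'
python3 drive.py '[0, 0, 0, 0, 0, 0, 0, 0, 0, 0, 0, 0, 0, 0, 0, 0, 0, 0]' 50
python3 drive.py '[0, 0, -0.15, 0, 0, 0, 0, 0, -0.15, 0, 0, 0, 0, 0, 0, 0, 0, 0, 0, 0, 0, 0, 0, 0, 0, 0, 0, 0, 0, 0, 0, 0, 0, 0, 0, 0]' 0
python3 - <<'E'
from fit import *
p=env.state();print(incase(p["ee_pos"]),p["ee_pos"],p["gripper_width"],p["gripper_force"],p["force"])
E
```

```text
time_s: 25.15
ee_pos: [484.6, 222.0, 69.6]
ee_rot: [-180.0, -0.6, 12.9]
force: [9.8, -3.0, 0.5]
gripper_width: 30.0
gripper_force: 12.0
time_s: 25.45
ee_pos: [479.8, 222.5, 68.8]
ee_rot: [-179.8, -0.1, 12.8]
force: [-0.9, 3.3, 4.6]
gripper_width: 49.3
gripper_force: 2.8
time_s: 26.05
ee_pos: [479.0, 220.8, 97.1]
ee_rot: [180.0, 0.1, 12.9]
force: [0.6, -0.6, -0.0]
gripper_width: 5.2
gripper_force: 0.0
[-5.5  0.7] [479.  220.8  97.1] 5.17829442357485 0.0 [ 0.6 -0.6 -0. ]
```

To row units: 12 mm is 0.12, 5 mm is 0.05.

```bash
python3 drive.py '[0.12, 0, 0, 0, 0, 0, 0, 0, 0.1, 0, 0, 0, 0, 0, 0.05, 0, 0, 0, 0, 0, 0.02, 0, 0, 0, 0, 0, 0.01, 0, 0, 0, 0, 0, 0.01, 0, 0, 0, 0, 0, 0, 0, 0, 0]'
python3 - <<'E'
from fit import *
p=env.state();print(incase(p["ee_pos"]),p["ee_pos"],p["force"])
E
```

```text
time_s: 26.75
ee_pos: [491.4, 223.7, 79.0]
ee_rot: [-180.0, -0.0, 12.9]
force: [0.6, -0.2, 0.3]
gripper_width: 0.4
gripper_force: 0.0
[7.2 0.8] [491.4 223.7  79. ] [ 0.6 -0.2  0.3]
```

```bash
python3 drive.py '[0, 0, 0.007, 0, 0, 0, 0, 0, 0.007, 0, 0, 0, 0, 0, 0.007, 0, 0, 0, 0, 0, 0, 0, 0, 0]'
```

```text
time_s: 27.15
ee_pos: [491.7, 223.8, 78.3]
ee_rot: [-180.0, -0.1, 12.9]
force: [-2.7, -1.2, 9.1]
gripper_width: 0.6
gripper_force: 4.3
```

The fingers meet the curl's top at 78.3 mm with 9 N. Flat would be 78.5 mm, so the hasp is down. I'll retreat and take a last look.

To row units: -40 mm is -0.4, -20 mm is -0.2.

```bash
python3 drive.py '[0, 0, -0.2, 0, 0, 0, 0, 0, -0.4, 0, 0, 0, 0, 0, -0.4, 0, 0, 0, 0, 0, -0.4, 0, 0, 0, 0, 0, -0.4, 0, 0, 0, 0, 0, 0, 0, 0, 0, 0, 0, 0, 0, 0, 0, 0, 0, 0, 0, 0, 0]'
python3 - <<'E'
from h import *
cv2.imwrite("pics/s6.png",cv2.resize(env.grab_frame("scene")[110:320,130:410],None,fx=2.8,fy=2.8,interpolation=cv2.INTER_CUBIC))
E
```

```text
time_s: 27.95
ee_pos: [490.6, 223.3, 255.4]
ee_rot: [180.0, 0.2, 12.9]
force: [0.3, 0.3, -0.2]
gripper_width: 0.0
gripper_force: 0.0
```

View pics/s6.png

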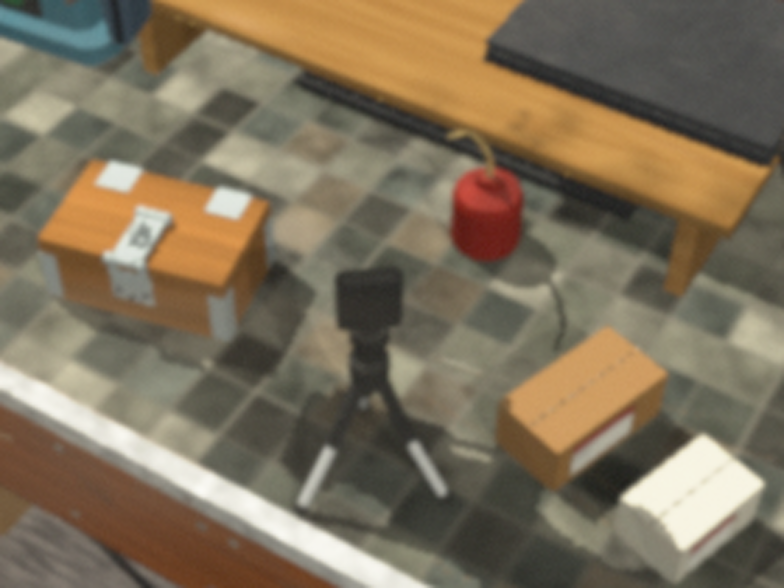

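The case is shut, with the hasp flat over the staple at crop (140,238). The cartons, tripod and oil can stand where they were.

```bash
python3 -c "
from workcell import env
print(env.job_done())"
```

```text
the job is handed in; nothing more can be done
None
```

The V-block is seated in its pocket, the lid is shut, the hasp lies flat over the staple, and the job was handed in at about 28 s with the cartons, tripod and oil can looking unmoved in the last picture (no verdict was returned).

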